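# Lock the plate-gap screw of a sandwich press

### The job

The plate gap of the sandwich press is set by the brass adjusting screw on its side ledge and has to be locked. Fit the loose holding key fully home on the screw's square head, its arm on the press side with its tail on the near side of the black stop post, then swing the red-handled lever of the jam nut clockwise (seen from above) until the key's tail is held against the post and the nut is firmly tight, about 10 newtons at the red handle and never more than 18. Let go without pushing the lever back, leave the key on the screw, and do not disturb the other things on the counter.

Things in the scene. Friction and masses are not known exactly. Their poses are not given: they have to be found in the camera images.
- press: Stainless sandwich press, fixed. Origin on the counter straight below the screw's axis; z up, +y towards the press housing, -x its near (operator) side. A level ledge (top at z = 45 mm, x -120 to 120, y -70 to 130 mm) carries the screw; the housing begins at y = 130 mm (x -90 to 210 mm) and is 150 mm high
- stop_post: Black upright stop post on the ledge, 14 mm diameter, 52 mm tall, fixed; origin at its foot, at x = 16, y = 105 mm in the press's frame. The key's tail must come to bear on its -x side, which happens when the key's arm lies along the press's +y axis
- gap_screw (a joint): Angle (rad) of the brass adjusting screw, clockwise from above positive; at 0 its head is in line with the press's axes. Starts at -0.35 to -0.15, so a key fitted then clears the post. Turns with 0.12 N m, stays where left; turning the nut either way (0.2 N m) drags it along until a key's tail bears on the post, which is right: about 0.05 to 0.2
- screw_seat (a point): On the screw's axis, on the brass flange (68 mm diameter) on which a fitted key rests, 71 mm above the counter; turns with the screw: its y axis is where a fitted key's arm points, x and y square to the flats. Above it the square head, 30 mm across flats, 16 mm high, then a cone 10 mm high, 30 mm wide at its foot, 16 mm at its top
- holding_key: Loose flat key, about 0.28 kg, 12 mm thick, centre of mass at y = 20 mm. Origin at the centre of its square socket (33 mm opening right through, 53 mm outside), on the underside; z up. An arm 18 mm wide runs along +y to 118 mm (the tail). Upright blue grip on the arm, 16 mm wide (x), 40 mm long (y), centred at y = 52 mm, z 12 to 52 mm. About 0.1 rad of play on the head
- lock_lever: Spring-steel lever of the dark hexagonal jam nut, on the side away from the housing, turning about the screw's axis 6 to 14 mm above the ledge; origin on that axis at ledge height, x axis along the lever, z up. The nut turns with 2 to 3 N at the handle, first taking screw and key along to the post, then seats after 0.5 to 0.9 rad more (not measurable beforehand)
- lever_handle (a point): Centre of the top of the upright red handle (18 mm diameter, 6 to 61 mm above the ledge), 106 mm above the counter, 80 mm from the screw's axis. Once the nut has seated the lever bends elastically, 1.3 mm at the handle per newton there, and springs straight when let go (nut stays; 1.5 N the other way would loosen it). Tight is 10 N across the lever; under 7 N is loose, over 18 N does damage
- sauce_bottle: Red squeeze bottle, 66 mm diameter, 195 mm tall, bystander; origin under its centre
- bowl_stack: Stack of white bowls, 116 mm diameter, 77 mm tall, bystander; origin under its centre
- parts_tray: White open tray 120 x 100 x 30 mm, bystander; origin under its centre
- spare_nut: Dark spare nut, 34 mm diameter, 14 mm high, lying in the tray, bystander; origin under its centre
- salt_jar: White jar with a steel cap, 48 mm diameter, 85 mm tall, bystander; origin under its centre
- cup: White cup, 76 mm diameter, 60 mm tall, bystander; origin under its centre
- key_tail (a point): Centre line of the key's arm near its tail, on the underside, at y = 105 mm in the key's frame
Not all that is in view belongs to the job. There is more than one size of the holding_key; the one meant has the size given above.

How it is judged:
By the outcome, as a careful person would: the job done as asked, in the order asked, and still so for the second after the job is handed in, with the robot touching nothing.
It also fails if it takes over 72 s, if anything falls off the work surface, if the arm or the gripper's body presses on something with over 40 N, if the wrist force passes 120 N, or if a joint passes its speed limit or range.

### The arm

A 7-joint arm with a two-finger parallel gripper is mounted at the origin on the work surface. World frame = base frame: x ahead of the robot, y to its left, z up, the work surface at z = 0. Lengths are in m, angles in rad, forces in N, time in s.
With the tool pointing down it reaches from about 0.35 to 0.9 m from the base axis. Payload 7.2 kg.
Tool frame: the origin (TCP) lies midway between the tips of the shut fingers; the grasp point (between the pads) lies bot.grip_depth behind it (bot.grip_depth is the distance from the TCP to the grasp point, in m); z points along the fingers, y is the line along which they close (so a half turn about z gives the same grasp; the last joint's range is limited). The gripper opens to 85 mm and grips with 20 to 120 N. Pads are 22 mm wide; open, the fingers measure 114 mm over their backs; the gripper's body (76 mm by 85 mm) begins 54 mm behind the grasp point. The pads swing forward as they close: fully open they stand 13 mm farther back than shut.
Start: joints at [-1.219, 0.411, -0.013, 1.596, 0.006, 1.134, -0.082], TCP at [0.255, 0.571, 0.231] pointing down, gripper open.
Joint ranges: [-2.95, 2.95], [-0.29, 1.99], [-1.47, 1.44], [0.14, 2.54], [-1.03, 4.17], [0.13, 1.85], [-2.86, 2.86]. Speed limits (rad/s): [2.39, 2.39, 3.01, 3.01, 3.14, 3.14, 3.14].

### API

Orientations are given as a unit quaternion [w, x, y, z].
In Python, from cell import bot gives the robot as it stands.
- The arm moves only by the tool jog_arm, never from a script. Its argument "commands" is one flat list of numbers, 5 for each row, row after row: the opening, from 0 (shut) to 1 (fully open), then the shift along the tool's x, y, z in cm, then the turn about the tool's z in degrees. In form: [claw, tx, ty, tz, yaw, claw, tx, ty, tz, yaw, ...]. A call has 1 to 8 rows; each row is the pose to reach, as a shift and turn from the pose commanded when the call began, along the tool's axes at that moment; what a row does not reach only later rows make up. A row lasts 1/10 s, in which the tool goes at most 50 mm and 8.59 degrees, less where a joint would pass 70% of its speed; a pose out of reach is approached as far as the arm can. A call with a gripper value outside its range is refused whole. The fingers move at their own pace and stop on an object; "squeeze" is the grip in N (left out, the last holds). Time passes only in rows, so rows that repeat a pose let the fingers close. It gives the time, the measured TCP pose, the force, the opening and the grip force at its end, in the units of the state.
- bot.get_obs(): the state, without advancing time (a new reading comes with each control period).
- bot.read_camera(name): name is "scene" or "top" or "wrist"; returns (picture, depth): 400x640x3 uint8, red, green, blue; 400x640 float32, m along the optical axis (not along the pixel's ray), 0 where there is no reading.
- bot.get_calibration(name): a dict with "K" (3x3 intrinsics, pixels), "D" ([k1, k2, p1, p2, k3] as OpenCV has them; the pictures are not rectified), "rvec" (rotation vector, rad) and "tvec" (3), from world to camera coordinates, as OpenCV has them. Camera axes: x right, y down, z forward; pixel columns grow to the right and rows downward; lengths in m; the calibration is good to about 2 mm. A picture is of the moment at which its call begins: read the wrist's pose just before it. get_calibration takes no time and is no camera call; for the wrist camera it gives the pose at the moment of the call.
- bot.job_done(): hands the job in; it is judged then, once.
The state is a dict: "time_s": time; "joint_pos": joint angles; "dq": joint speeds; "effort": joint torques, N m; "tool_pos": TCP position; "ee_rot": TCP orientation; "wrist_force": force on the tool from outside, world axes, zero at the start; "moment": the same for the moment, N m; "width": opening from 0.0 (shut) to 1.0 (fully open); "grasp_force": force on a finger pad.
Only numpy, scipy, OpenCV 4.12 (cv2) and the standard library are available. Lean on these libraries where they do the work, as an engineer would, in place of code of your own. Each camera call takes 0.05 s, during which the arm holds its last target. There are 200 camera calls.

## Working session

There is one attempt and no reset: what is moved stays moved. The work goes in short steps, Python scripts to look and compute and a tool call to move; the robot and the scene stay as the last step left them, time stands still between calls to the robot, and variables do not carry over. Pictures are saved under pics/ and viewed, at most 10 in all, crops included, and the job is handed in when it is done.

Besides the shell and the picture viewer there is one more tool, called after "Call:" as name(argument=value, ...), one argument or row to a line, values as JSON. jog_arm: Moves the arm, as the interface text tells. Its arguments: {"type":"object","properties":{"commands":{"type":"array","items":{"type":"number"}},"squeeze":{"type":"number"}},"required":["commands"]}

```bash
mkdir -p pics; cat > h.py <<'E'
import numpy as np, cv2
from cell import bot
def cal(n):
    c=bot.get_calibration(n); return np.array(c["K"],float),np.array(c["D"],float),cv2.Rodrigues(np.array(c["rvec"],float))[0],np.array(c["tvec"],float).ravel()
def rays(uv,c):
    K,D,R,t=c
    p=cv2.undistortPoints(np.array(uv,float).reshape(-1,1,2),K,D).reshape(-1,2)
    return np.c_[p,np.ones(len(p))]
def onplane(uv,z,c):
    r=rays(uv,c);R,t=c[2],c[3];C=-R.T@t;d=r@R
    return C+d*((z-C[2])/d[:,2])[:,None]
def bydepth(uv,dep,c):
    r=rays(uv,c);uv=np.array(uv).reshape(-1,2).astype(int)
    return (r*dep[uv[:,1],uv[:,0]][:,None]-c[3])@c[2]
def shot(n):
    c=cal(n);im,d=bot.read_camera(n);return im,d,c
def save(im,f): cv2.imwrite('pics/'+f,cv2.cvtColor(im,cv2.COLOR_RGB2BGR))
E
python3 - <<'E'
from h import *
for n in("top","scene"):
    im,d,c=shot(n);save(im,n+'.png');np.savez(n+'.npz',im=im,d=d);print(n,-c[2].T@c[3],c[2].tolist())
o=bot.get_obs();print(o,bot.grip_depth)
E
```

```text
top [ 0.44439888 -0.11193736  0.96110647] [[-0.009455127021933518, -0.9996543166460227, 0.02453258616559656], [-0.9911793503191356, 0.0061260813935386516, -0.13238567380081528], [0.13218962165743284, -0.025567916178935182, -0.9908946389946469]]
scene [1.0848497  0.26723694 0.50110135] [[-0.5921772327550143, 0.8058077376413, -0.00012232752571872396], [0.40846841070680173, 0.3000470580373916, -0.8620471683253565], [-0.6946075744341356, -0.5105346735732217, -0.506828042454451]]
{'time_s': 0.1, 'joint_pos': array([-1.21919909,  0.41184436, -0.01272389,  1.59700199,  0.00559978,
        1.13428595, -0.08219818]), 'dq': array([-3.43699943e-04, -8.30851739e-04, -1.73215141e-03, -2.85286120e-03,
       -1.36244726e-04,  8.88940739e-04,  8.43148400e-05]), 'effort': array([ 3.65610475e-03, -6.01830482e+01,  6.84789922e-01, -3.00088799e+01,
        1.40705743e-02,  6.52743678e-03, -4.03460535e-05]), 'tool_pos': array([0.25457423, 0.57029378, 0.23050482]), 'ee_rot': array([-1.06721516e-04,  2.08342578e-01,  9.78055624e-01, -7.44407762e-04]), 'wrist_force': array([-0.57750522, -0.14518921, -0.38388142]), 'moment': array([ 0.04221717, -0.01748715,  0.05865574]), 'grasp_force': 0.0, 'width': 1.0042368569279005} 0.0187
```

View pics/top.png

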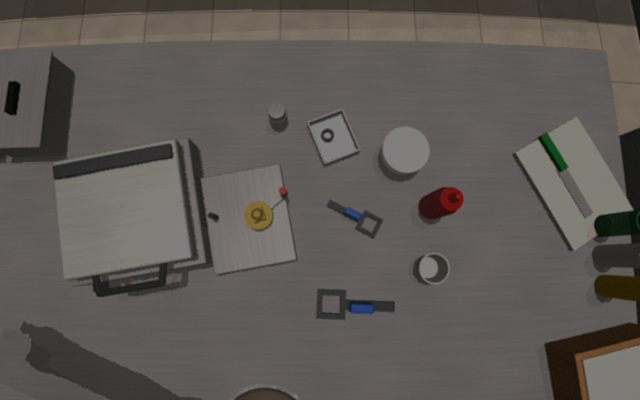

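View pics/scene.png

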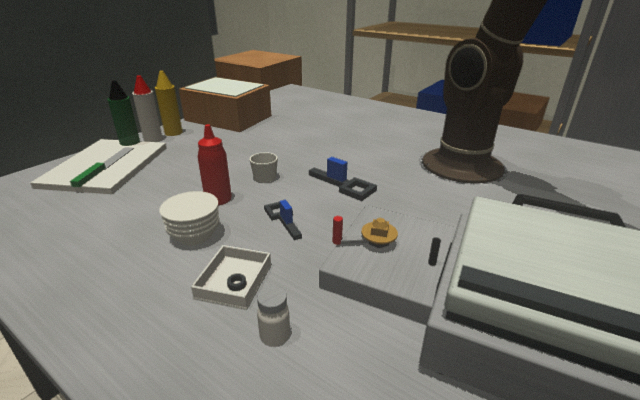

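The top view shows two keys: A (socket ~369,224, grip ~353,214) and B (socket ~331,304, grip ~362,308). It also shows the screw at ~(258,215), the post at ~(212,216) and the red handle at ~(283,191). Next I measure both keys and the press.

```bash
python3 - <<'E'
from h import *
f=np.load('top.npz');im,d=f['im'],f['d'];c=cal('top')
hsv=cv2.cvtColor(im,cv2.COLOR_RGB2HSV)
crop=im[140:330,190:410];save(cv2.resize(crop,(800,690))[:600],'c1.png') if 0 else save(cv2.resize(crop,None,fx=3.1,fy=3.1,interpolation=cv2.INTER_CUBIC),'c1.png')
def comps(m,roi,z,name):
    x0,y0,x1,y1=roi;mm=np.zeros_like(m);mm[y0:y1,x0:x1]=m[y0:y1,x0:x1]
    n,l,s,ce=cv2.connectedComponentsWithStats(mm)
    for i in range(1,n):
        if s[i,4]<12: continue
        cn=max(cv2.findContours((l==i).astype('uint8'),0,2)[0],key=len).reshape(-1,2).astype(float)
        w=onplane(cn,z,c)[:,:2].astype('float32')
        r=cv2.minAreaRect(w*1000)
        dd=bydepth([ce[i].round()],d,c)[0]
        print(name,ce[i].round(1),s[i,4],'rect',np.round(r[0],1),np.round(r[1],1),round(r[2],1),'depthpt',dd.round(4))
H,S,V=cv2.split(hsv)
blue=((H>100)&(H<130)&(S>120)).astype('uint8');comps(blue,(310,170,410,330),.052,'blue')
dark=(((V<85)&(S<110))|(blue>0)).astype('uint8');comps(dark,(312,180,410,330),.012,'key')
red=(((H<8)|(H>172))&(S>130)&(V>60)).astype('uint8');comps(red,(265,175,300,210),.106,'handle')
yel=((H>12)&(H<32)&(S>110)).astype('uint8');comps(yel,(235,190,280,240),.071,'flange')
blk=((V<50)).astype('uint8');comps(blk,(205,205,225,225),.097,'post')
for p in [(331,304),(369,224),(300,250),(230,190),(245,260)]: print(p,im[p[1],p[0]],bydepth([p],d,c)[0].round(4))
E
```

```text
blue [352.5 213.1] 105 rect [ 535.9 -218.4] [39.1 16.2] 60.3 depthpt [ 0.5363 -0.2197  0.0523]
blue [361.3 307.7] 224 rect [ 311.1 -235.5] [55.4 23.1] 86.0 depthpt [ 0.3128 -0.2318  0.0705]
key [399.5 180.3] 26 rect [ 623.7 -347. ] [44.5  2.6] 89.8 depthpt [ 0.6269 -0.3507  0.0023]
key [356.7 217.7] 707 rect [ 533.8 -224.1] [146.2  57.6] 61.3 depthpt [ 0.5239 -0.229   0.0536]
key [349.2 305. ] 1259 rect [ 312.  -225.1] [195.2  75.1] 86.7 depthpt [ 0.317  -0.2063  0.0485]
handle [282.8 190.7] 40 rect [583.2 -52.9] [14.9 13. ] 44.6 depthpt [ 0.5824 -0.0536  0.1072]
flange [257.9 214.9] 627 rect [531.9   8.5] [66.  63.2] 45.1 depthpt [0.5283 0.004  0.0998]
post [213.3 216.3] 38 rect [525.7 108. ] [18.9 11.5] 89.7 depthpt [0.5269 0.1081 0.0966]
(331, 304) [98 93 93] [ 0.3134 -0.1663 -0.    ]
(369, 224) [100  94  92] [ 0.5127 -0.2661  0.002 ]
(300, 250) [100  94  93] [ 0.4485 -0.0895 -0.0013]
(230, 190) [112 106 103] [0.5959 0.0812 0.0441]
(245, 260) [125 121 118] [0.4253 0.0413 0.0468]
```

View pics/c1.png

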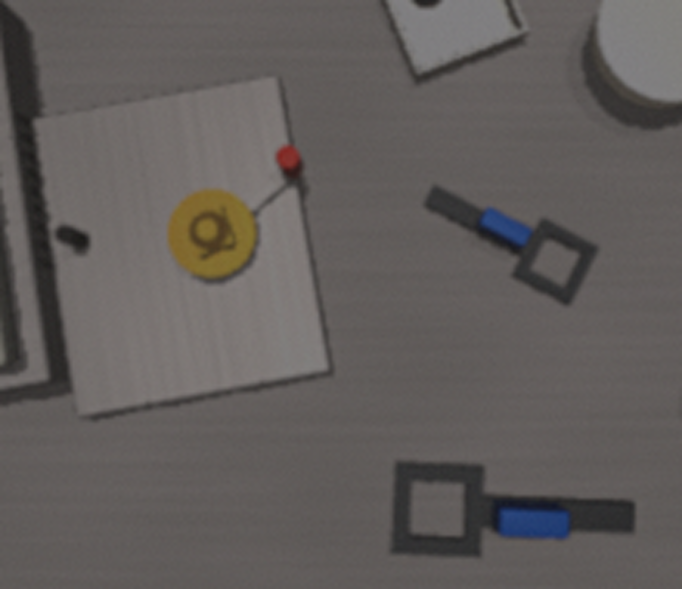

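Key A measures 146 x ~55 mm with a 39 x 16 mm grip at 52 mm height, so it is the key meant. B is 195 x 75 mm and too large. The crop shows A's socket at (556,260) and grip at (505,228), the screw at (212,232), and the post at (72,237).

```bash
cat >> h.py <<'E'
from scipy.spatial.transform import Rotation as Rn
def pose():
    o=bot.get_obs();q=o['ee_rot'];return o,Rn.from_quat([q[1],q[2],q[3],q[0]]).as_matrix(),np.array(o['tool_pos'])
def go(x,y,z,ang):
    "shift(cm), yaw(deg) so TCP at x,y,z with tool y along world azimuth ang (mod 180)"
    o,R,p=pose();s=R.T@(np.array([x,y,z])-p)*100
    cur=np.degrees(np.arctan2(R[1,1],R[0,1]));dy=-((ang-cur+90)%180-90)
    print('cur',p.round(4),'toolyaz',round(cur,1),'q7',round(o['joint_pos'][6],2),'-> shift cm',s.round(2),'yaw',round(dy,2),'t',o['time_s'])
E
python3 - <<'E'
from h import *
go(.50,-.03,.27,10)
go(.536,-.2185,.12,-29.5)
E
```

```text
cur [0.2546 0.5703 0.2305] toolyaz 65.9 q7 -0.08 -> shift cm [-46.88 -44.82  -3.88] yaw 55.95 t 0.1
cur [0.2546 0.5703 0.2305] toolyaz 65.9 q7 -0.08 -> shift cm [-57.84 -60.55  11.15] yaw -84.55 t 0.1
```

Call:
jog_arm(
  commands=[1,-47,-45,-4,56,1,-47,-45,-4,56,1,-47,-45,-4,56,1,-47,-45,-4,56,1,-47,-45,-4,56,1,-47,-45,-4,56,1,-47,-45,-4,56,1,-47,-45,-4,56],
  squeeze=70,
)

```text
time_s: 0.9
tool_pos: [0.4057, 0.199, 0.2559]
ee_rot: [-0.0, 0.644, 0.765, 0.0]
wrist_force: [1.8, 0.1, -0.4]
width: 1.0
grasp_force: 0.0
```

```bash
python3 - <<'E'
from h import *
go(.50,-.03,.27,10)
E
```

```text
cur [0.4057 0.199  0.2559] toolyaz 9.8 q7 -0.36 -> shift cm [-24.17   5.39  -1.42] yaw -0.2 t 0.9
```

Call:
jog_arm(
  commands=[1,-23,5.4,-1.4,0,1,-23,5.4,-1.4,0,1,-23,5.4,-1.4,0,1,-23,5.4,-1.4,0,1,-23,5.4,-1.4,0,1,-23,5.4,-1.4,0,1,-23,5.4,-1.4,0],
)

```text
time_s: 1.6
tool_pos: [0.4982, -0.0166, 0.2694]
ee_rot: [-0.0, 0.644, 0.765, -0.0]
wrist_force: [0.2, 0.8, -0.4]
width: 1.005
grasp_force: 0.0
```

```bash
python3 - <<'E'
from h import *
im,d,c=shot('wrist');save(im,'w1.png');np.savez('w1.npz',im=im,d=d,K=c[0],D=c[1],R=c[2],t=c[3])
print(-c[2].T@c[3],c[2].round(2).tolist(),c[0].round(0).tolist());go(.536,-.2185,.12,-29.5)
E
```

```text
[0.48443481 0.06474104 0.4121889 ] [[0.99, 0.17, -0.0], [0.16, -0.93, 0.32], [0.05, -0.32, -0.95]] [[303.0, 0.0, 321.0], [0.0, 303.0, 201.0], [0.0, 0.0, 1.0]]
cur [ 0.498  -0.0154  0.2694] toolyaz 10.0 q7 0.22 -> shift cm [-20.67   0.25  14.93] yaw 39.46 t 1.65
```

View pics/w1.png

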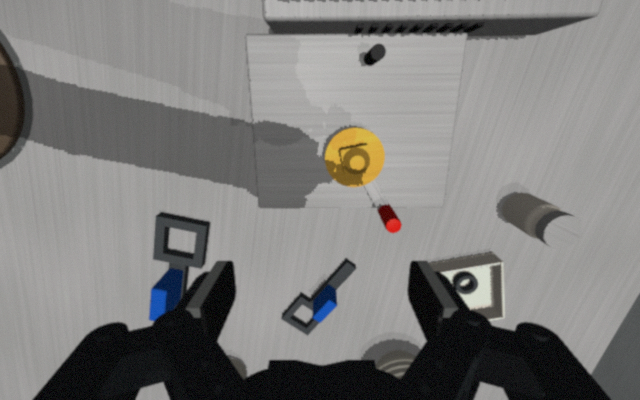

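The wrist view shows the ledge with its near/away corners at ~(260,207), (443,206), flange (354,156), handle top (393,225), post top (377,51) and the right key (A) at ~(318,300). I measure the press and key here.

```bash
python3 - <<'E'
from h import *
f=np.load('w1.npz');im,d=f['im'],f['d'];c=(f['K'],f['D'],f['R'],f['t'])
H,S,V=cv2.split(cv2.cvtColor(im,cv2.COLOR_RGB2HSV))
# ledge by depth: world z map
vv,uu=np.mgrid[0:215,230:490]
P=bydepth(np.c_[uu.ravel(),vv.ravel()],d,c).reshape(uu.shape+(3,))
m=((abs(P[...,2]-.045)<.006)&(d[0:215,230:490]>0)).astype('uint8')
n,l,s,ce=cv2.connectedComponentsWithStats(m);i=1+s[1:,4].argmax()
cn=max(cv2.findContours((l==i).astype('uint8'),0,1)[0],key=len).reshape(-1,2).astype(float)+[230,0]
w=onplane(cn,.045,c)[:,:2]*1000;hull=w.astype('float32');r=cv2.minAreaRect(hull);print('ledge',r)
b=cv2.boxPoints(r)
# fit edges: points near right/left/bottom
uv=cn
for nm,sel in (('left',(uv[:,0]<262)&(uv[:,1]>50)&(uv[:,1]<195)),('right',(uv[:,0]>435)&(uv[:,1]>50)&(uv[:,1]<195)),('bottom',(uv[:,1]>200)&(uv[:,0]>275)&(uv[:,0]<370))):
    q=w[sel]; 
    if len(q)>9:
        vx,vy,x0,y0=cv2.fitLine(q.astype('float32'),cv2.DIST_HUBER,0,.01,.01).ravel();print(nm,len(q),np.degrees(np.arctan2(vy,vx)).round(2),x0.round(1),y0.round(1))
def ell(m,z,nm,roi):
    mm=np.zeros_like(m);x0,y0,x1,y1=roi;mm[y0:y1,x0:x1]=m[y0:y1,x0:x1]
    n,l,s,ce=cv2.connectedComponentsWithStats(mm);i=1+s[1:,4].argmax()
    cn=max(cv2.findContours((l==i).astype('uint8'),0,1)[0],key=len).reshape(-1,2)
    w=(onplane(cv2.convexHull(cn).reshape(-1,2).astype(float),z,c)[:,:2]*1000).astype('float32')
    print(nm,ce[i].round(1),s[i,4],'circ',cv2.fitEllipse(w) if len(w)>5 else '', 'rect',cv2.minAreaRect(w))
yel=((H>12)&(H<34)&(S>110)).astype('uint8');ell(yel,.071,'flange',(310,110,400,200))
red=(((H<6)|(H>174))&(S>150)&(V>180)).astype('uint8');ell(red,.106,'handle',(370,190,420,240))
blk=(V<60).astype('uint8');ell(blk,.097,'post',(355,35,395,75))
blue=((H>100)&(H<130)&(S>120)).astype('uint8');ell(blue,.052,'blue',(280,250,345,330))
cr=im[120:200,310:400];save(cv2.resize(cr,None,fx=6,fy=6,interpolation=cv2.INTER_CUBIC),'c2.png')
E
```

```text
ledge ((526.269775390625, 38.70170593261719), (239.01710510253906, 200.58560180664062), 10.259567260742188)
left 145 -79.91 409.0 22.2
right 145 -80.2 642.2 62.4
bottom 94 9.85 510.2 -65.1
flange [354.2 156.6] 2775 circ ((531.5311279296875, 8.669755935668945), (66.76692962646484, 67.76756286621094), 58.3704948425293) rect ((531.3721923828125, 8.173473358154297), (66.347900390625, 67.26246643066406), 56.86951446533203)
handle [393.3 225.5] 150 circ ((584.2938232421875, -51.816650390625), (15.384020805358887, 15.537020683288574), 114.58391571044922) rect ((584.3251342773438, -52.04894256591797), (14.758560180664062, 15.212034225463867), 54.9863166809082)
post [373.7  54.7] 258 circ ((526.1233520507812, 111.17401123046875), (12.323023796081543, 21.216962814331055), 135.21449279785156) rect ((526.0429077148438, 110.9612045288086), (20.268325805664062, 11.257489204406738), 48.10144805908203)
blue [323.9 303.1] 586 circ ((535.0096435546875, -206.2259979248047), (32.45016860961914, 62.80959701538086), 170.34088134765625) rect ((533.4431762695312, -206.05844116210938), (58.854427337646484, 31.195323944091797), 60.28921127319336)
```

View pics/c2.png

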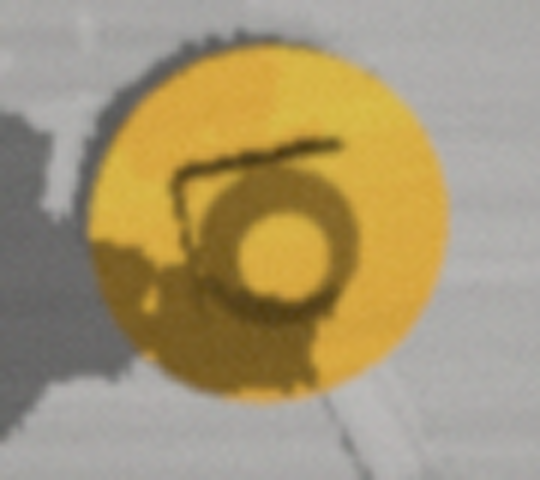

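The crop shows the head's dark +y flat running from (180,172) to (340,143), with its left corner at (180,172). That gives the screw angle.

```bash
python3 - <<'E'
from h import *
f=np.load('w1.npz');im=f['im'];c=(f['K'],f['D'],f['R'],f['t'])
V=im[...,0].astype(int)
# darkest pixel per column along the flat
g=cv2.resize(im[120:200,310:400],None,fx=6,fy=6,interpolation=cv2.INTER_CUBIC)[...,0].astype(int)
pts=[(u,130+g[130:185,u].argmin()) for u in range(190,336,6)]
uv=np.array(pts)/6.+[310-.42,120-.42]
for z in(.079,.087):
    w=onplane(uv,z,c)[:,:2]*1000
    vx,vy,x0,y0=cv2.fitLine(w.astype('float32'),cv2.DIST_HUBER,0,.01,.01).ravel()
    a=np.degrees(np.arctan2(vy,vx));nrm=np.array([-vy,vx]);print(z,'flat az',a,'mod',(a%180),'dist from axis',abs(nrm@(np.array([x0,y0])-[531.5,8.7])),w[0],w[-1])
E
```

```text
0.079 flat az 20.981987 mod 20.981987 dist from axis 14.584750694945797 [514.39221281  17.75024083] [539.23079735  26.9968002 ]
0.087 flat az 20.98352 mod 20.98352 dist from axis 15.895554775652228 [513.67292351  18.87850888] [537.91512361  27.90305463]
```

Call:
jog_arm(
  commands=[1,-20.5,0.2,7,39.5,1,-20.5,0.2,7,39.5,1,-20.5,0.2,7,39.5,1,-20.5,0.2,7,39.5,1,-20.5,0.2,7,39.5,1,-20.5,0.2,7,39.5,1,-20.5,0.2,7,39.5],
)

```text
time_s: 2.35
tool_pos: [0.536, -0.2156, 0.1993]
ee_rot: [-0.001, 0.863, 0.505, -0.0]
wrist_force: [1.1, 0.4, 0.2]
width: 1.0
grasp_force: 0.0
```

```bash
python3 - <<'E'
from h import *
im,d,c=shot('wrist');save(im,'w2.png');np.savez('w2.npz',im=im,d=d,K=c[0],D=c[1],R=c[2],t=c[3])
H,S,V=cv2.split(cv2.cvtColor(im,cv2.COLOR_RGB2HSV))
blue=((H>100)&(H<130)&(S>120)).astype('uint8')
# top of grip by depth
vv,uu=np.nonzero(blue);P=bydepth(np.c_[uu,vv],d,c);k=(P[:,2]>.046)&(P[:,2]<.058)
print(len(P),k.sum(),(uu[k].mean(),vv[k].mean()),cv2.minAreaRect((P[k][:,:2]*1000).astype('float32')),P[k].mean(0))
go(.536,-.2185,.12,-29.5)
E
```

```text
4308 984 (np.float64(259.3404471544715), np.float64(227.4461382113821)) ((431.8908996582031, -221.9846954345703), (243.8323211669922, 51.664974212646484), 5.299511432647705) [ 0.45244415 -0.22323516  0.05198652]
cur [ 0.5363 -0.2152  0.1997] toolyaz -29.3 q7 0.1 -> shift cm [-0.31  0.15  7.97] yaw 0.23 t 2.4
```

View pics/w2.png

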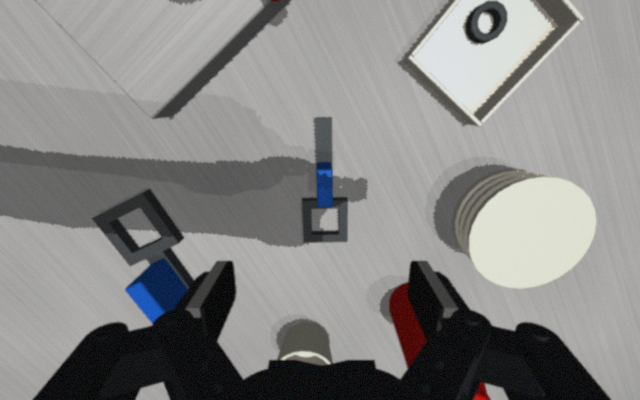

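The wrist view shows key A straight ahead, with its socket at (325,219), grip at (324,185) and tail at (323,118). It is well aligned with the fingers, and I refine the position from this image.

```bash
python3 - <<'E'
from h import *
f=np.load('w2.npz');im,d=f['im'],f['d'];c=(f['K'],f['D'],f['R'],f['t'])
H,S,V=cv2.split(cv2.cvtColor(im,cv2.COLOR_RGB2HSV))
blue=((H>100)&(H<130)&(S>120)).astype('uint8');blue[:150]=0;blue[215:]=0;blue[:,:300]=0;blue[:,350:]=0
vv,uu=np.nonzero(blue);P=bydepth(np.c_[uu,vv],d,c);k=(P[:,2]>.048)&(P[:,2]<.058)
cn=np.c_[uu[k],vv[k]].astype(float);w=(onplane(cn,.052,c)[:,:2]*1000).astype('float32');print('top',len(w),cv2.minAreaRect(w))
# key outline at z=.012 by depth + dark
vv,uu=np.mgrid[100:260,290:360];P=bydepth(np.c_[uu.ravel(),vv.ravel()],d,c)
k=((P[:,2]>.0085)&(P[:,2]<.016)&(V[100:260,290:360].ravel()<110));w=onplane(np.c_[uu.ravel(),vv.ravel()][k].astype(float),.012,c)[:,:2]*1000
r=cv2.minAreaRect(w.astype('float32'));print('key',k.sum(),r)
a=np.radians(r[2] if r[1][0]>r[1][1] else r[2]+90);u=np.array([np.cos(a),np.sin(a)]);u*=np.sign(u[1])
# tail end edge at +118, socket end -26.5
cen=np.array(r[0]);tail=cen+u*max(r[1])/2;print('az',np.degrees(np.arctan2(u[1],u[0])),'origin',tail-118*u,'grip ctr',tail-66*u)
arm=w[(w-cen)@u>28];vx,vy,x0,y0=cv2.fitLine(arm.astype('float32'),cv2.DIST_L2,0,.01,.01).ravel();print('armfit az',np.degrees(np.arctan2(vy,vx)),x0,y0)
E
```

```text
top 583 ((537.8267211914062, -218.97039794921875), (39.42213439941406, 15.238956451416016), 60.70946502685547)
key 1783 ((534.7664184570312, -225.04449462890625), (144.3127899169922, 52.354454040527344), 60.71879196166992)
az 60.71879196166992 origin [ 512.34447614 -265.03065006] grip ctr [ 537.77748909 -219.67470389]
armfit az 62.558403 558.2819 -179.82947
```

```bash
python3 - <<'E'
from h import *
go(.5378,-.2192,.020,-29.3)
E
```

```text
cur [ 0.5363 -0.2152  0.1997] toolyaz -29.3 q7 0.1 -> shift cm [-0.3   0.35 17.97] yaw 0.03 t 2.4
```

Call:
jog_arm(
  commands=[1,-0.3,0.35,8,0,1,-0.3,0.35,12,0,1,-0.3,0.35,15,0,1,-0.3,0.35,17,0,1,-0.3,0.35,18,0,1,-0.3,0.35,18,0,1,-0.3,0.35,18,0],
)

```text
time_s: 3.1
tool_pos: [0.5386, -0.2216, 0.0213]
ee_rot: [0.001, 0.864, 0.504, 0.001]
wrist_force: [0.0, -0.3, -0.1]
width: 1.0
grasp_force: 0.0
```

```bash
python3 - <<'E'
from h import *
go(.5378,-.2192,.020,-29.3)
E
```

```text
cur [ 0.5386 -0.2216  0.0213] toolyaz -29.5 q7 0.26 -> shift cm [ 0.17 -0.19  0.13] yaw -0.16 t 3.1
```

Call:
jog_arm(
  commands=[1,0.2,-0.2,0.1,0,0.05,0.2,-0.2,0.1,0,0.05,0.2,-0.2,0.1,0,0.05,0.2,-0.2,0.1,0,0.05,0.2,-0.2,0.1,0,0.05,0.2,-0.2,0.1,0,0.05,0.2,-0.2,0.1,0,0.05,0.2,-0.2,0.1,0],
  squeeze=90,
)

```text
time_s: 3.9
tool_pos: [0.537, -0.2196, 0.0191]
ee_rot: [0.0, 0.864, 0.503, 0.0]
wrist_force: [0.1, -0.2, 3.6]
width: 0.173
grasp_force: 88.1
```

```bash
python3 - <<'E'
from h import *
go(.5378,-.2192,.020,-29.3);o=bot.get_obs();print(o['width'],o['grasp_force'],o['wrist_force'])
E
```

```text
cur [ 0.537  -0.2196  0.0191] toolyaz -29.6 q7 0.26 -> shift cm [ 0.07  0.05 -0.09] yaw -0.26 t 3.9
0.17270664463497523 88.05452585220337 [ 0.07659511 -0.2213391   3.55152248]
```

Call:
jog_arm(
  commands=[0.05,0,0,-3,0,0.05,0,0,-7,0,0.05,0,0,-11,0,0.05,0,0,-15,0,0.05,0,0,-17,0,0.05,0,0,-17,0],
)

```text
time_s: 4.5
tool_pos: [0.5378, -0.2199, 0.1913]
ee_rot: [0.001, 0.864, 0.503, 0.002]
wrist_force: [-0.2, 0.8, -3.3]
width: 0.173
grasp_force: 88.5
```

```bash
python3 - <<'E'
from h import *
go(.5129,.0572,.19,21);o=bot.get_obs();print(o['width'],o['grasp_force'],o['wrist_force'])
E
```

```text
cur [ 0.5378 -0.2199  0.1913] toolyaz -29.6 q7 0.11 -> shift cm [ 22.87 -15.83   0.1 ] yaw -50.56 t 4.5
0.17300668030930186 88.47240686416626 [-0.1910459   0.75044983 -3.30504913]
```

Call:
jog_arm(
  commands=[0.05,4,-2.8,0,-8,0.05,8,-5.6,0,-16,0.05,12,-8.4,0,-24,0.05,16,-11.2,0,-32,0.05,20,-13.8,0,-40,0.05,22.9,-15.8,0,-48,0.05,22.9,-15.8,0,-50.6,0.05,22.9,-15.8,0,-50.6],
)

```text
time_s: 5.3
tool_pos: [0.5108, 0.059, 0.187]
ee_rot: [-0.001, 0.565, 0.825, -0.001]
wrist_force: [0.1, -1.5, -3.1]
width: 0.175
grasp_force: 88.5
```

```bash
python3 - <<'E'
from h import *
go(.5129,.0572,.19,21)
im,d,c=shot('wrist');save(im,'w3.png');np.savez('w3.npz',im=im,d=d,K=c[0],D=c[1],R=c[2],t=c[3])
go(.5129,.0572,.19,21)
E
```

```text
cur [0.5108 0.059  0.187 ] toolyaz 21.2 q7 0.33 -> shift cm [-0.25  0.13 -0.3 ] yaw 0.24 t 5.3
cur [0.5111 0.0577 0.1873] toolyaz 21.0 q7 0.33 -> shift cm [-0.11  0.15 -0.27] yaw 0.0 t 5.35
```

View pics/w3.png

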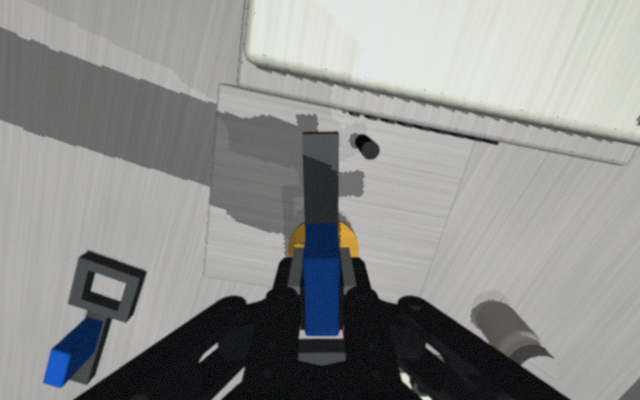

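The wrist view shows the key held straight, with its tail end at (320,133), grip around (322,280) and the socket's front rim at (322,350). I check its position and tilt in the hand from the depth.

```bash
cat > hold.py <<'E'
from h import *
f=np.load('w3.npz');im,d=f['im'],f['d'];c=(f['K'],f['D'],f['R'],f['t'])
vv,uu=np.mgrid[125:222,290:352];P=bydepth(np.c_[uu.ravel(),vv.ravel()],d,c).reshape(uu.shape+(3,))
o,R,p=pose();L=(P-p)@R*1000   # tool frame, mm
z=L[...,2];k=(z<40)&(z>-40)
l=L[k];x=l[:,0]
A=np.polyfit(x,l[:,2],1);print('n',k.sum(),'tool x range',np.percentile(x,[.5,99.5]),'top z fit',A,'pitch deg',np.degrees(np.arctan(A[0])))
for a in range(25,66,8):
    q=l[(x>a)&(x<a+8)]; 
    if len(q): print(a,len(q),'y lo/hi',np.percentile(q[:,1],[1,99]).round(1),'mid',np.percentile(q[:,1],[1,99]).mean().round(2),'z',np.median(q[:,2]).round(1))
for r in (133,150,170,190,210): print(r,L[r-125,320-290].round(1))
E
python3 hold.py
```

```text
n 3181 tool x range [21.91820719 67.72551424] top z fit [0.01342108 6.67828503] pitch deg 0.7689252805914487
25 489 y lo/hi [-8.9  9. ] mid 0.01 z 7.2
33 519 y lo/hi [-8.9  8.8] mid -0.04 z 7.2
41 536 y lo/hi [-9.2  8.6] mid -0.28 z 7.1
49 570 y lo/hi [-9.1  8.4] mid -0.35 z 7.1
57 585 y lo/hi [-9.4  8.3] mid -0.56 z 7.2
65 291 y lo/hi [-9.4  8.1] mid -0.63 z 7.4
133 [67.7 -0.7 10.3]
150 [59.8 -0.6  7.3]
170 [50.  -0.6  6.1]
190 [39.2 -0.6  7.4]
210 [28.3 -0.5  7.1]
```

```bash
python3 - <<'E'
from h import *
go(.5131,.0557,.125,21)
E
```

```text
cur [0.5111 0.0577 0.1873] toolyaz 21.0 q7 0.33 -> shift cm [-0.26  0.13  6.23] yaw 0.0 t 5.35
```

Call:
jog_arm(
  commands=[0.05,-0.2,0.1,2,0,0.05,-0.2,0.1,4,0,0.05,-0.2,0.1,5.5,0,0.05,-0.2,0.1,6.2,0,0.05,-0.2,0.1,6.2,0,0.05,-0.2,0.1,6.2,0,0.05,-0.2,0.1,6.2,0],
)

```text
time_s: 6.05
tool_pos: [0.5144, 0.0561, 0.1275]
ee_rot: [0.0, 0.566, 0.824, 0.0]
wrist_force: [-0.8, -1.1, -2.0]
width: 0.174
grasp_force: 88.5
```

```bash
python3 - <<'E'
from h import *
go(.5131,.0557,.125,21)
E
```

```text
cur [0.5144 0.0561 0.1275] toolyaz 21.0 q7 0.39 -> shift cm [ 0.01 -0.13  0.25] yaw 0.0 t 6.05
```

Call:
jog_arm(
  commands=[0.05,0,-0.1,0.3,0,0.05,0,-0.1,0.3,0,0.05,0,-0.1,0.8,0,0.05,0,-0.1,1.3,0,0.05,0,-0.1,1.8,0,0.05,0,-0.1,1.8,0],
)

```text
time_s: 6.65
tool_pos: [0.5123, 0.0559, 0.1079]
ee_rot: [-0.0, 0.566, 0.824, -0.001]
wrist_force: [0.0, -0.3, -3.0]
width: 0.169
grasp_force: 88.5
```

```bash
python3 - <<'E'
from h import *
go(.5131,.0557,.0902,21);o=bot.get_obs();print(o['wrist_force'],o['moment'])
E
```

```text
cur [0.5123 0.0559 0.1079] toolyaz 21.0 q7 0.4 -> shift cm [-0.04  0.07  1.77] yaw 0.05 t 6.65
[ 0.02547418 -0.32527001 -3.00756863] [ 0.10514859  0.07535681 -0.01485773]
```

Call:
jog_arm(
  commands=[0.05,0,0.05,0.3,0,0.05,0,0.05,0.6,0,0.05,0,0.05,0.9,0,0.05,0,0.05,1.2,0,0.05,0,0.05,1.5,0,0.05,0,0.05,1.5,0],
)

```text
time_s: 7.25
tool_pos: [0.513, 0.0561, 0.0934]
ee_rot: [-0.0, 0.566, 0.824, -0.0]
wrist_force: [0.5, 0.2, -2.4]
width: 0.174
grasp_force: 88.5
```

```bash
python3 - <<'E'
from h import *
go(.5131,.0557,.0902,21);o=bot.get_obs();print(o['wrist_force'],o['moment'])
E
```

```text
cur [0.513  0.0561 0.0934] toolyaz 21.0 q7 0.42 -> shift cm [-0.04 -0.01  0.32] yaw 0.05 t 7.25
[ 0.47362027  0.16001448 -2.39960984] [0.10957692 0.07652007 0.00788641]
```

Going in freely. About 3 mm remain to the flange.

Call:
jog_arm(
  commands=[0.05,0,0,0.1,0,0.05,0,0,0.2,0,0.05,0,0,0.3,0,0.05,0,0,0.35,0,0.05,0,0,0.35,0],
)

```text
time_s: 7.75
tool_pos: [0.5133, 0.0561, 0.0903]
ee_rot: [-0.0, 0.566, 0.824, -0.0]
wrist_force: [0.5, -0.6, -3.2]
width: 0.177
grasp_force: 88.5
```

```bash
python3 - <<'E'
from h import *
go(.5131,.0557,.0902,21);o=bot.get_obs();print(o['wrist_force'],o['moment'])
E
```

```text
cur [0.5133 0.0561 0.0903] toolyaz 21.0 q7 0.42 -> shift cm [-0.03 -0.04  0.01] yaw 0.05 t 7.75
[ 0.47248384 -0.59421435 -3.17109654] [ 0.06130884 -0.02873874 -0.00081727]
```

Call:
jog_arm(
  commands=[0.05,0,0,0.1,0,0.05,0,0,0.15,0,0.05,0,0,0.2,0,0.05,0,0,0.2,0],
)

```text
time_s: 8.15
tool_pos: [0.5136, 0.0564, 0.0898]
ee_rot: [-0.0, 0.566, 0.824, 0.001]
wrist_force: [-6.2, 1.1, 16.6]
width: 0.175
grasp_force: 91.6
```

Call:
jog_arm(
  commands=[0.6,0,0,0.1,0,0.6,0,0,0.1,0,0.6,0,0,0.1,0,0.6,0,0,0.1,0,0.6,0,0,-3,0,0.6,0,0,-7,0,0.6,0,0,-11,0,0.6,0,0,-11,0],
)

```text
time_s: 8.95
tool_pos: [0.5163, 0.0562, 0.2031]
ee_rot: [0.003, 0.566, 0.824, 0.003]
wrist_force: [-0.2, 0.4, -0.2]
width: 0.6
grasp_force: 0.0
```

```bash
python3 - <<'E'
from h import *
im,d,c=shot('wrist');np.savez('w4.npz',im=im,d=d,K=c[0],D=c[1],R=c[2],t=c[3])
im2,d2,c2=shot('scene')
a=cv2.resize(im[60:400,150:520],None,fx=1,fy=1);b=cv2.resize(im2[180:290,300:470],(525,340),interpolation=cv2.INTER_CUBIC)[:, :430]
save(np.hstack([a,b]),'c4.png')
go(.5131,.0557,.0902,21)
E
```

```text
cur [0.5138 0.0564 0.199 ] toolyaz 21.1 q7 0.33 -> shift cm [-0.04 -0.11 10.88] yaw 0.06 t 9.05
```

View pics/c4.png

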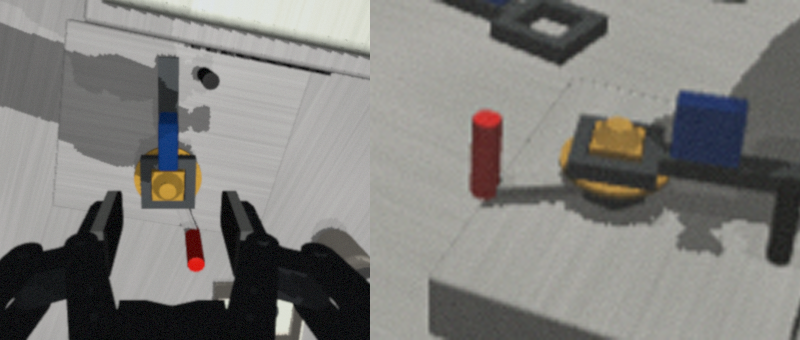

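The wrist crop shows the key flat on the flange with the brass head through its socket at (168,185). Its tail at (168,60) lies left of the post at (207,77), on the near side. The scene crop confirms it rests on the flange. Next I move in behind the red handle with the fingers shut.

```bash
cat >> h.py <<'E'
S0=np.array([.5315,.0087])
def push(th,off=.0,back=.0235,z=.068,r=.080):
    "TCP pose behind handle when lever is at az th(deg); off = extra metres back"
    a=np.radians(th);h=S0+r*np.array([np.cos(a),np.sin(a)]);q=h+(back+off)*np.array([-np.sin(a),np.cos(a)]);go(q[0],q[1],z,th+90)
E
python3 - <<'E'
from h import *
f=np.load('w4.npz');im,d=f['im'],f['d'];c=(f['K'],f['D'],f['R'],f['t'])
H,S,V=cv2.split(cv2.cvtColor(im,cv2.COLOR_RGB2HSV))
red=(((H<6)|(H>174))&(S>150)&(V>180)).astype('uint8');red[:,:300]=0
vv,uu=np.nonzero(red);w=onplane(np.c_[uu,vv].astype(float),.106,c)[:,:2]
ce=cv2.minEnclosingCircle((w*1000).astype('float32'));print(ce);v=np.array(ce[0])/1000-S0;print('lever az',np.degrees(np.arctan2(v[1],v[0])),np.hypot(*v))
push(-49,.018,z=.2);push(-49,.018)
E
```

```text
((584.0131225585938, -51.55192565917969), 7.932285308837891)
lever az -48.92592048907784 0.079924480520634
cur [0.5138 0.0564 0.199 ] toolyaz 21.1 q7 0.33 -> shift cm [-11.19   6.57  -0.09] yaw -19.94 t 9.05
cur [0.5138 0.0564 0.199 ] toolyaz 21.1 q7 0.33 -> shift cm [-11.19   6.54  13.11] yaw -19.94 t 9.05
```

Call:
jog_arm(
  commands=[0,-4,2.4,0,-7,0,-8,4.7,0,-14,0,-11.2,6.5,0,-20,0,-11.2,6.5,3,-20,0,-11.2,6.5,7,-20,0,-11.2,6.5,11,-20,0,-11.2,6.5,13,-20,0,-11.2,6.5,13,-20],
  squeeze=60,
)

```text
time_s: 9.85
tool_pos: [0.6106, -0.0251, 0.0633]
ee_rot: [-0.004, 0.414, 0.91, -0.002]
wrist_force: [0.1, 0.5, 0.9]
width: -0.001
grasp_force: 0.0
```

```bash
python3 - <<'E'
from h import *
push(-49,.0);push(-54);push(-60);o=bot.get_obs();print(o['wrist_force'],o['width'])
E
```

```text
cur [ 0.6106 -0.0251  0.0633] toolyaz 41.0 q7 0.94 -> shift cm [-0.25 -1.41 -0.46] yaw 0.04 t 9.85
cur [ 0.6106 -0.0251  0.0633] toolyaz 41.0 q7 0.94 -> shift cm [-0.43 -2.12 -0.45] yaw 5.04 t 9.85
cur [ 0.6106 -0.0251  0.0633] toolyaz 41.0 q7 0.94 -> shift cm [-0.56 -2.98 -0.45] yaw 11.04 t 9.85
[0.12750362 0.48352634 0.88545908] -0.001178646856117266
```

```bash
python3 - <<'E'
from h import *
for t in (-52,-57,-62,-67,-72,-77,-82): push(t)
E
```

```text
cur [ 0.6106 -0.0251  0.0633] toolyaz 41.0 q7 0.94 -> shift cm [-0.37 -1.83 -0.46] yaw 3.04 t 9.85
cur [ 0.6106 -0.0251  0.0633] toolyaz 41.0 q7 0.94 -> shift cm [-0.5  -2.55 -0.45] yaw 8.04 t 9.85
cur [ 0.6106 -0.0251  0.0633] toolyaz 41.0 q7 0.94 -> shift cm [-0.58 -3.27 -0.45] yaw 13.04 t 9.85
cur [ 0.6106 -0.0251  0.0633] toolyaz 41.0 q7 0.94 -> shift cm [-0.59 -4.   -0.44] yaw 18.04 t 9.85
cur [ 0.6106 -0.0251  0.0633] toolyaz 41.0 q7 0.94 -> shift cm [-0.53 -4.72 -0.44] yaw 23.04 t 9.85
cur [ 0.6106 -0.0251  0.0633] toolyaz 41.0 q7 0.94 -> shift cm [-0.42 -5.44 -0.43] yaw 28.04 t 9.85
cur [ 0.6106 -0.0251  0.0633] toolyaz 41.0 q7 0.94 -> shift cm [-0.24 -6.15 -0.42] yaw 33.04 t 9.85
```

Call:
jog_arm(
  commands=[0,-0.3,-1.0,-0.3,0,0,-0.4,-1.5,-0.3,3,0,-0.4,-1.8,-0.3,3,0,-0.5,-2.2,-0.3,6,0,-0.5,-2.5,-0.3,8,0,-0.5,-2.9,-0.3,10.5,0,-0.6,-3.3,-0.3,13,0,-0.6,-3.3,-0.3,13],
)

```text
time_s: 10.65
tool_pos: [0.5932, -0.0517, 0.0719]
ee_rot: [0.0, 0.515, 0.857, 0.0]
wrist_force: [1.2, 0.9, 0.7]
width: -0.001
grasp_force: 0.6
```

```bash
cat >> h.py <<'E'
def st(th):
    o,R,p=pose();a=np.radians(th);t=np.array([np.sin(a),-np.cos(a)]);r=np.array([np.cos(a),np.sin(a)])
    F=np.array(o['wrist_force']);v=p[:2]-S0
    print('F',F.round(1),'tang push',-(F[:2]@t).round(2),'radial',(F[:2]@r).round(2),'TCP radial/tang mm',(v@r*1000).round(1),(v@t*1000).round(1))
E
python3 - <<'E'
from h import *
st(-62)
for t in (-62,-67,-72,-77,-82,-87): push(t)
E
```

```text
F [1.2 0.9 0.7] tang push 1.45 radial -0.26 TCP radial/tang mm 82.3 -26.1
cur [ 0.5932 -0.0517  0.0719] toolyaz 28.0 q7 0.79 -> shift cm [ 0.23 -0.26  0.39] yaw -0.04 t 10.65
cur [ 0.5932 -0.0517  0.0719] toolyaz 28.0 q7 0.79 -> shift cm [ 0.06 -0.97  0.39] yaw 4.96 t 10.65
cur [ 0.5932 -0.0517  0.0719] toolyaz 28.0 q7 0.79 -> shift cm [-0.05 -1.69  0.39] yaw 9.96 t 10.65
cur [ 0.5932 -0.0517  0.0719] toolyaz 28.0 q7 0.79 -> shift cm [-0.1  -2.41  0.39] yaw 14.96 t 10.65
cur [ 0.5932 -0.0517  0.0719] toolyaz 28.0 q7 0.79 -> shift cm [-0.09 -3.14  0.39] yaw 19.96 t 10.65
cur [ 0.5932 -0.0517  0.0719] toolyaz 28.0 q7 0.79 -> shift cm [-0.01 -3.86  0.39] yaw 24.96 t 10.65
```

Call:
jog_arm(
  commands=[0,0.2,-0.6,0,2.5,0,0.1,-1.0,0,5,0,0,-1.35,0,7.5,0,0,-1.7,0,10,0,0,-2.05,0,12.5,0,-0.1,-2.4,0,15,0,-0.1,-2.8,0,17.5,0,-0.1,-2.8,0,17.5],
)

```text
time_s: 11.45
tool_pos: [0.569, -0.0651, 0.0715]
ee_rot: [-0.0, 0.639, 0.769, 0.0]
wrist_force: [2.3, 1.0, -0.6]
width: 0.003
grasp_force: 1.1
```

```bash
python3 - <<'E'
from h import *
st(-79)
im,d,c=shot('wrist');im2,d2,c2=shot('scene')
save(np.hstack([im[100:400,150:500],cv2.resize(im2[180:300,270:450],(450,300),interpolation=cv2.INTER_CUBIC)]),'c5.png')
st(-79.5)
for t in (-79.5,-82,-84.5,-87,-89.5,-92): push(t)
E
```

```text
F [ 2.3  1.  -0.6] tang push 2.49 radial -0.54 TCP radial/tang mm 79.6 -22.7
F [1.8 1.3 0.6] tang push 2.0 radial -0.98 TCP radial/tang mm 79.3 -23.8
cur [ 0.5693 -0.0649  0.0715] toolyaz 10.7 q7 0.57 -> shift cm [-0.07 -0.03  0.35] yaw 0.17 t 11.55
cur [ 0.5693 -0.0649  0.0715] toolyaz 10.7 q7 0.57 -> shift cm [-0.17 -0.38  0.35] yaw 2.67 t 11.55
cur [ 0.5693 -0.0649  0.0715] toolyaz 10.7 q7 0.57 -> shift cm [-0.24 -0.74  0.35] yaw 5.17 t 11.55
cur [ 0.5693 -0.0649  0.0715] toolyaz 10.7 q7 0.57 -> shift cm [-0.31 -1.09  0.35] yaw 7.67 t 11.55
cur [ 0.5693 -0.0649  0.0715] toolyaz 10.7 q7 0.57 -> shift cm [-0.35 -1.46  0.35] yaw 10.17 t 11.55
cur [ 0.5693 -0.0649  0.0715] toolyaz 10.7 q7 0.57 -> shift cm [-0.39 -1.82  0.34] yaw 12.67 t 11.55
```

View pics/c5.png

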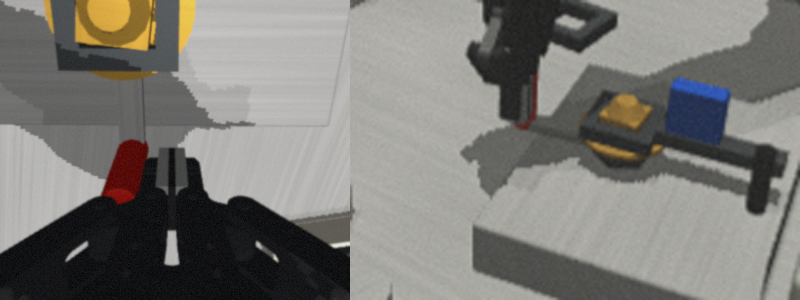

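The wrist crop shows the red handle (125,170) bearing on the shut fingers, with the lever following. In the scene crop the key's tail has come round to the post (~765,165). The push is about 2.3 N, so the nut is turning freely.

Call:
jog_arm(
  commands=[0,-0.1,-0.4,0,2.5,0,-0.2,-0.75,0,5,0,-0.3,-1.1,0,7.5,0,-0.3,-1.45,0,10,0,-0.3,-1.45,0,10],
)

```text
time_s: 12.05
tool_pos: [0.5554, -0.0709, 0.0714]
ee_rot: [0.0, 0.703, 0.711, 0.0]
wrist_force: [2.1, 0.9, 0.3]
width: -0.0
grasp_force: 1.1
```

```bash
python3 - <<'E'
from h import *
st(-89.5)
for t in (-89.5,-92,-94.5,-97,-99.5): push(t)
E
```

```text
F [2.1 0.9 0.3] tang push 2.07 radial -0.84 TCP radial/tang mm 79.8 -23.3
cur [ 0.5554 -0.0709  0.0714] toolyaz 0.6 q7 0.44 -> shift cm [-0.02  0.02  0.34] yaw 0.09 t 12.05
cur [ 0.5554 -0.0709  0.0714] toolyaz 0.6 q7 0.44 -> shift cm [-0.12 -0.33  0.34] yaw 2.59 t 12.05
cur [ 0.5554 -0.0709  0.0714] toolyaz 0.6 q7 0.44 -> shift cm [-0.2  -0.68  0.34] yaw 5.09 t 12.05
cur [ 0.5554 -0.0709  0.0714] toolyaz 0.6 q7 0.44 -> shift cm [-0.26 -1.04  0.34] yaw 7.59 t 12.05
cur [ 0.5554 -0.0709  0.0714] toolyaz 0.6 q7 0.44 -> shift cm [-0.31 -1.4   0.34] yaw 10.09 t 12.05
```

Call:
jog_arm(
  commands=[0,-0.1,-0.35,0,2.5,0,-0.2,-0.7,0,5,0,-0.25,-1.05,0,7.5,0,-0.25,-1.05,0,7.5],
)

```text
time_s: 12.45
tool_pos: [0.5449, -0.0734, 0.0714]
ee_rot: [0.0, 0.748, 0.663, 0.0]
wrist_force: [2.0, 0.3, 0.4]
width: -0.001
grasp_force: 1.1
```

```bash
python3 - <<'E'
from h import *
st(-97)
for t in (-97,-99.5,-102,-104.5): push(t)
E
```

```text
F [2.  0.3 0.4] tang push 1.93 radial -0.57 TCP radial/tang mm 79.8 -23.3
cur [ 0.5449 -0.0734  0.0714] toolyaz -6.9 q7 0.34 -> shift cm [-0.02  0.01  0.34] yaw 0.13 t 12.45
cur [ 0.5449 -0.0734  0.0714] toolyaz -6.9 q7 0.34 -> shift cm [-0.11 -0.34  0.34] yaw 2.63 t 12.45
cur [ 0.5449 -0.0734  0.0714] toolyaz -6.9 q7 0.34 -> shift cm [-0.19 -0.69  0.34] yaw 5.13 t 12.45
cur [ 0.5449 -0.0734  0.0714] toolyaz -6.9 q7 0.34 -> shift cm [-0.25 -1.05  0.34] yaw 7.63 t 12.45
```

Each 7.5° step has the same form, so I repeat it and watch the force.

Call:
jog_arm(
  commands=[0,-0.1,-0.35,0,2.5,0,-0.2,-0.7,0,5,0,-0.25,-1.05,0,7.5,0,-0.25,-1.05,0,7.5],
)

```text
time_s: 12.85
tool_pos: [0.5343, -0.0746, 0.0714]
ee_rot: [0.0, 0.79, 0.613, 0.0]
wrist_force: [2.3, 1.0, -0.1]
width: 0.002
grasp_force: 1.1
```

```bash
python3 - <<'E'
from h import *
st(-104.5);push(-104.5)
E
```

```text
F [ 2.3  1.  -0.1] tang push 2.01 radial -1.52 TCP radial/tang mm 80.0 -23.5
cur [ 0.5343 -0.0746  0.0714] toolyaz -14.3 q7 0.24 -> shift cm [-0.   -0.    0.34] yaw 0.15 t 12.85
```

Call:
jog_arm(
  commands=[0,-0.1,-0.35,0,2.5,0,-0.2,-0.7,0,5,0,-0.25,-1.05,0,7.5,0,-0.25,-1.05,0,7.5],
)

```text
time_s: 13.25
tool_pos: [0.5235, -0.0745, 0.0714]
ee_rot: [0.0, 0.828, 0.56, -0.0]
wrist_force: [2.4, 0.9, 0.3]
width: 0.002
grasp_force: 1.1
```

```bash
python3 - <<'E'
from h import *
st(-112);push(-112)
E
```

```text
F [2.4 0.9 0.3] tang push 1.88 radial -1.73 TCP radial/tang mm 80.1 -23.8
cur [ 0.5235 -0.0745  0.0714] toolyaz -21.8 q7 0.14 -> shift cm [ 0.01 -0.03  0.34] yaw 0.17 t 13.25
```

Call:
jog_arm(
  commands=[0,-0.1,-0.35,0,2.5,0,-0.2,-0.7,0,5,0,-0.25,-1.05,0,7.5,0,-0.25,-1.05,0,7.5],
)

```text
time_s: 13.65
tool_pos: [0.5129, -0.073, 0.0714]
ee_rot: [0.0, 0.863, 0.505, -0.0]
wrist_force: [2.7, -0.3, -0.0]
width: -0.002
grasp_force: 1.1
```

```bash
python3 - <<'E'
from h import *
st(-119.5);push(-119.5)
E
```

```text
F [ 2.7 -0.3 -0. ] tang push 2.46 radial -1.07 TCP radial/tang mm 80.3 -24.0
cur [ 0.5129 -0.073   0.0714] toolyaz -29.3 q7 0.04 -> shift cm [ 0.03 -0.05  0.34] yaw 0.18 t 13.65
```

Call:
jog_arm(
  commands=[0,-0.05,-0.35,0,2.5,0,-0.15,-0.7,0,5,0,-0.2,-1.05,0,7.5,0,-0.2,-1.05,0,7.5],
)

```text
time_s: 14.05
tool_pos: [0.5043, -0.0706, 0.0719]
ee_rot: [0.002, 0.894, 0.447, 0.001]
wrist_force: [5.7, -2.3, 0.0]
width: -0.001
grasp_force: 3.3
```

```bash
python3 - <<'E'
from h import *
st(-127);push(-127)
E
```

```text
F [ 5.7 -2.3  0. ] tang push 5.9 radial -1.59 TCP radial/tang mm 79.7 -26.0
cur [ 0.5043 -0.0706  0.0719] toolyaz -36.9 q7 -0.07 -> shift cm [-0.03 -0.25  0.39] yaw 0.14 t 14.05
```

Call:
jog_arm(
  commands=[0,-0.05,-0.2,0,1.5,0,-0.05,-0.4,0,3,0,-0.1,-0.5,0,3.5,0,-0.1,-0.5,0,3.5,0,-0.1,-0.5,0,3.5],
)

```text
time_s: 14.55
tool_pos: [0.5007, -0.0692, 0.0722]
ee_rot: [0.003, 0.907, 0.42, 0.002]
wrist_force: [7.8, -4.6, -0.9]
width: 0.0
grasp_force: 4.5
```

```bash
python3 - <<'E'
from h import *
st(-130)
for i in range(3): bot.read_camera('wrist');st(-130)
push(-130.5)
E
```

```text
F [ 7.8 -4.6 -0.9] tang push 8.92 radial -1.51 TCP radial/tang mm 79.5 -26.5
F [ 7.5 -5.1 -1.3] tang push 9.05 radial -0.93 TCP radial/tang mm 79.5 -26.5
F [ 7.5 -4.7 -1.7] tang push 8.75 radial -1.17 TCP radial/tang mm 79.5 -26.5
F [ 7.4 -4.5 -0.7] tang push 8.51 radial -1.3 TCP radial/tang mm 79.5 -26.5
cur [ 0.5007 -0.0693  0.0722] toolyaz -40.3 q7 -0.12 -> shift cm [-0.07 -0.37  0.41] yaw 0.2 t 14.7
```

Call:
jog_arm(
  commands=[0,0,-0.2,0,1.5,0,-0.05,-0.45,0,3,0,-0.05,-0.45,0,3,0,-0.05,-0.45,0,3],
)

```text
time_s: 15.1
tool_pos: [0.4973, -0.0677, 0.0724]
ee_rot: [0.003, 0.918, 0.396, 0.002]
wrist_force: [8.9, -8.2, -1.9]
width: -0.004
grasp_force: 5.7
```

```bash
python3 - <<'E'
from h import *
st(-132.5)
for i in range(3): bot.read_camera('wrist');st(-132.5)
push(-119,.02);push(-117,.03)
E
```

```text
F [ 8.9 -8.2 -1.9] tang push 12.11 radial 0.03 TCP radial/tang mm 79.4 -26.4
F [ 8.1 -8.7 -0.9] tang push 11.85 radial 0.88 TCP radial/tang mm 79.5 -26.4
F [ 7.7 -7.9  0.2] tang push 11.06 radial 0.64 TCP radial/tang mm 79.4 -26.4
F [ 8.4 -7.5  0. ] tang push 11.29 radial -0.16 TCP radial/tang mm 79.5 -26.4
cur [ 0.4973 -0.0677  0.0724] toolyaz -43.3 q7 -0.17 -> shift cm [1.23 3.44 0.46] yaw -14.34 t 15.25
cur [ 0.4973 -0.0677  0.0724] toolyaz -43.3 q7 -0.17 -> shift cm [1.74 4.63 0.47] yaw -16.34 t 15.25
```

Steady at about 11.4 N. I back straight off from the handle, then go up.

Call:
jog_arm(
  commands=[0,0,0.8,0,0,0,0,1.6,0,0,0,0,3,0,0,0,0,5,0,0,0,0,6,-3,0,0,0,6,-8,0,0,0,6,-13,0,0,0,6,-13,0],
)

```text
time_s: 16.05
tool_pos: [0.5404, -0.1083, 0.2068]
ee_rot: [0.002, 0.919, 0.395, 0.003]
wrist_force: [0.7, -0.5, 0.3]
width: -0.003
grasp_force: 0.0
```

```bash
python3 - <<'E'
from h import *
im,d,c=shot('wrist');im2,d2,c2=shot('top')
np.savez('w6.npz',im=im,d=d,K=c[0],D=c[1],R=c[2],t=c[3])
save(np.hstack([im[:,100:500],cv2.resize(im2[140:300,190:350],(400,400),interpolation=cv2.INTER_CUBIC)]),'c6.png')
o=bot.get_obs();print(o['wrist_force'],o['tool_pos'])
H,S,V=cv2.split(cv2.cvtColor(im,cv2.COLOR_RGB2HSV))
red=(((H<6)|(H>174))&(S>150)&(V>100)).astype('uint8')
vv,uu=np.nonzero(red);P=bydepth(np.c_[uu,vv],d,c);k=abs(P[:,2]-.106)<.006
ce=cv2.minEnclosingCircle((onplane(np.c_[uu,vv][k].astype(float),.106,c)[:,:2]*1000).astype('float32'));v=np.array(ce[0])/1000-S0;print(ce,'lever az',np.degrees(np.arctan2(v[1],v[0])),np.hypot(*v))
E
```

```text
[0.67019319 0.44857539 0.33541063] [ 0.53806365 -0.10626656  0.20208585]
((495.8255615234375, -62.441165924072266), 8.457961082458496) lever az -116.63192674408724 0.07958474131172648
```

View pics/c6.png

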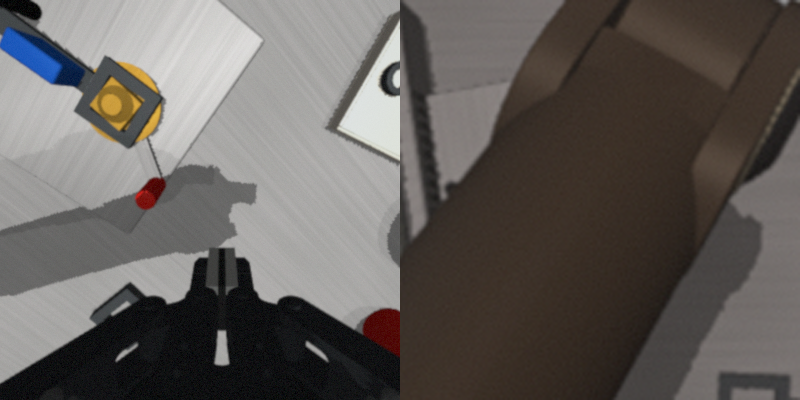

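The wrist crop shows the robot clear, the key still on the head (115,100) and the lever at (150,190), sprung straight. The top view is blocked by the arm. I check the key's angle against the post numerically from the earlier vantage point.

Call:
jog_arm(
  commands=[0,2,0,-3,-8,0,4,-2,-6,-16,0,6,-4,-7,-24,0,6,-5,-7,-32,0,6,-5,-7,-40,0,6,-5,-7,-48,0,6,-5,-7,-53,0,6,-5,-7,-53],
)

```text
time_s: 16.95
tool_pos: [0.5419, -0.0281, 0.2698]
ee_rot: [-0.001, 0.645, 0.764, -0.001]
wrist_force: [0.1, -0.5, -0.0]
width: -0.002
grasp_force: 0.0
```

```bash
python3 - <<'E'
from h import *
im,d,c=shot('wrist');o=bot.get_obs();print(o['tool_pos'],o['time_s'],-c[2].T@c[3])
H,S,V=cv2.split(cv2.cvtColor(im,cv2.COLOR_RGB2HSV))
vv,uu=np.nonzero((H>100)&(H<130)&(S>110));P=bydepth(np.c_[uu,vv],d,c);k=(abs(P[:,2]-.123)<.005)&(P[:,1]>0)
w=(onplane(np.c_[uu,vv][k].astype(float),.123,c)[:,:2]*1000).astype('float32');r=cv2.minAreaRect(w);print('grip',r)
v=np.array(r[0])-S0*1000;print('arm az by grip centre',np.degrees(np.arctan2(v[1],v[0])),np.hypot(*v))
vv,uu=np.mgrid[0:400,0:640];uv=np.c_[uu.ravel(),vv.ravel()];P=bydepth(uv,d,c)
k=(abs(P[:,2]-.083)<.004)&(np.hypot(P[:,0]-S0[0],P[:,1]-S0[1])<.13)&(V.ravel()<110)&(P[:,1]>S0[1]-.04)
w=P[k][:,:2]*1000;r=cv2.minAreaRect(w.astype('float32'));print('key',k.sum(),r,P[k][:,2].mean())
f=w[np.hypot(*(w-S0*1000).T)>80];print('tail mean',f.mean(0),np.degrees(np.arctan2(*(f.mean(0)-S0*1000)[::-1])))
k=(abs(P[:,2]-.097)<.004)&(V.ravel()<90)&(np.hypot(P[:,0]-.529,P[:,1]-.115)<.02);print('post top',k.sum(),P[k].mean(0))
vv,uu=np.nonzero((((H<6)|(H>174))&(S>150)&(V>100)));P=bydepth(np.c_[uu,vv],d,c);k=(abs(P[:,2]-.106)<.005)&(np.hypot(P[:,0]-S0[0],P[:,1]-S0[1])<.1)
ce=cv2.minEnclosingCircle((onplane(np.c_[uu,vv][k].astype(float),.106,c)[:,:2]*1000).astype('float32'));v=np.array(ce[0])/1000-S0;print(ce,'lever az',np.degrees(np.arctan2(v[1],v[0])),np.hypot(*v))
E
```

```text
[ 0.54198526 -0.02817662  0.27000232] 17.0 [0.52862071 0.05335688 0.41258737]
grip ((522.3674926757812, 59.44157409667969), (14.921463012695312, 39.36280822753906), 9.900781631469727)
arm az by grip centre 100.20290622183607 51.55686212169767
key 2498 ((523.54931640625, 59.244476318359375), (53.297271728515625, 157.4228973388672), 8.947446823120117) 0.08319584335908625
tail mean [514.81602204 109.14728191] 99.43055403696289
post top 199 [0.52902051 0.11369024 0.09714414]
((495.4377746582031, -61.66111373901367), 8.015729904174805) lever az -117.13652911418657 0.07906434356394136
```

The key's arm lies along the press's +y (az 100°), its top is at 83 mm so it is home, and the tail is at the post. The lever is resting where the fit predicts to within the error, so I hand in.

```bash
python3 -c "
from cell import bot
print(bot.job_done())"
```

```text
the job is handed in; nothing more can be done
None
```

The job is handed in: the key is fully home on the screw with its tail against the near side of the stop post, and the jam nut was tightened to about 11.4 N at the red handle, about 12 N at most, then released by backing straight off, after about 17 s of robot time.

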